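# Load a tuber into the tip-out sample chamber

### The arm

A 6-joint arm with a two-finger parallel gripper is mounted at the origin on the work surface. World frame = base frame: x ahead of the robot, y to its left, z up, the work surface at z = 0. Lengths are in mm, angles in rad, forces in N, time in s.
With the tool pointing down it reaches from about 325 to 750 mm from the base axis. Payload 7.6 kg.
Tool frame: the origin (TCP) lies at the very end of the fingers, on their centre line; the grasp point (between the pads) lies manip.tcp_to_grasp behind it (manip.tcp_to_grasp is the distance from the TCP to the grasp point, in mm); z points along the fingers, y is the direction in which the jaws open and shut (so a half turn about z gives the same grasp; the last joint's range is limited). The gripper opens to 85 mm and grips with 20 to 120 N. Pads are 22 mm wide; open, the fingers measure 114 mm over their backs; the gripper's body (76 mm by 85 mm) begins 54 mm behind the grasp point. The pads swing forward as they close: fully open they stand 13 mm farther back than shut.
Start: joints at [1.264, 0.052, 1.401, -0, 1.689, -0.07], TCP at [123.143, 510.374, 231.323] pointing down, gripper open.
Joint ranges: [-2.9, 2.9], [-0.91, 2.17], [0.12, 2.37], [-1.06, 4.2], [0.26, 2.73], [-2.93, 2.93]. Speed limits (rad/s): [2.57, 2.57, 3.01, 3.14, 3.14, 3.14].

### API

Orientations are given as a unit quaternion [x, y, z, w].
In Python, from rig import manip, capture, camera_info gives the robot as it stands. The module is installed in compiled form; this text tells all that it offers.
- The arm moves only by the tool arm_command, never from a script. Its argument "rows" is text: rows parted by semicolons, each of 7 numbers parted by spaces: the turn, a rotation vector about the tool's x, y, z in units of 10 degrees (1.0 is 10 degrees), then the shift along the tool's x, y, z in units of 60 mm (1.0 is 60 mm), then the opening, from 0 (shut) to 1 (fully open). A call has 1 to 10 rows; each row shifts and turns the pose as measured when the row begins, along the tool's axes as they then stand; what a row does not reach is not made up. A row lasts 1/8 s, in which the tool goes at most 62.5 mm and 10.7 degrees, less where a joint would pass 70% of its speed; a pose out of reach is approached as far as the arm can. A call is refused whole if a number of a shift passes 1 or a number of a turn 1, either way. A call with a gripper value outside its range is refused whole. The fingers move at their own pace and stop on an object; the grip force is fixed at half the most. Time passes only in rows, so rows that do not move let the fingers close. It gives the time, the measured TCP pose, the force and the opening at its end, in the units of the state.
- manip.state(): the state, without advancing time (a new reading comes with each control period).
- capture(name): name is "side" or "top" or "wrist"; returns the picture (384x512x3 uint8, red, green, blue); there is no depth.
- camera_info(name): a dict with "fx", "fy", "cx", "cy" (pixels), "dist_coeffs" ([k1, k2, p1, p2, k3] as OpenCV has them; the pictures are not rectified), "xyz" and "rotation" of the camera in the world; the wrist camera has in their place "T_tool_cam" (4x4, takes a point from camera to tool coordinates, whose origin is the TCP and whose axes are the flange's). Camera axes: x right, y down, z forward; pixel columns grow to the right and rows downward; lengths in mm; the calibration is good to about 2 mm. A picture is of the moment at which its call begins: read the wrist's pose just before it. camera_info takes no time and is no camera call.
- manip.job_done(): hands the job in, once; it reports no verdict.
The state is a dict: "t": time; "joint_positions": joint angles; "qvel": joint speeds; "joint_efforts": joint torques, N m; "position": TCP position; "tcp_rot": TCP orientation; "ft_force": force on the tool from outside, world axes, zero at the start; "ft_torque": the same for the moment, N m; "finger_gap": finger opening in mm.
Only numpy, scipy, OpenCV 4.12 (cv2) and the standard library are available. Lean on these libraries where they do the work, as an engineer would, in place of code of your own. Each camera call takes 0.05 s, during which the arm holds its last target. There are 200 camera calls.

### The job

Pull the blue bottom-hinged door of the clear sample chamber all the way down by its orange grip, lay the yellow potato in the steel hopper behind the door without dropping it, and push the door back up until it snaps past its spring catch and is fully shut with the potato inside. Leave the red potato, the spray bottle and the jar where they are.

Things in the scene. Friction and masses are not known exactly. Their poses are not given: they have to be found in the camera images.
- chamber: Fixed clear-walled chamber, 200 deep x 250 wide x 360 high. Origin on the table under the middle of the hinge line; x runs from the door into the chamber. Plinth 45 high and front posts (y +-112 to +-124) start at x -20. The white control head, x -20 to 70, underside 305 up, then a clear roof: it blocks a vertical tool at the shut grip and over the hopper; lean the gripper body 25-40 deg to -x.
- door_hinge (a point): Middle of the door's hinge line, 50 above the table at the front of the chamber; axes as the chamber's; the hinge runs along y.
- door (a joint): Tip-out door angle, rad: 0 shut (upright), grows as its top swings down towards -x, 0.8 at the open stop, where it rests. Left nearly up it only leans on the catch at about 0.13, not shut. A sprung roller at its left edge holds it shut: some 15 N at the grip takes it past, in the last 0.13 rad, both ways. Blue panel 12 thick, 200 wide, 150 high from the hinge, inner face in the hinge plane.
- door_grip (a point): Grip point on the orange upright grip, which is fixed to the door (turns with it): 18 wide (y), 22 thick (x), 64 long (z), ending 18 beyond this point. Shut, the point lies 34 in front of (-x) the hinge and 182 above it. Pinch it across y.
- hopper (a point): Middle of the hopper floor's top, turning with the door: x along the floor away from the panel, z off the floor. From the hinge, in the door's frame: x 63, z 6. Steel floor 130 long, 176 wide between cheeks 35 high, end lip 28 high, panel 63 to -x. With the door down, floor and panel form a V open upwards, the floor rising 46 deg away from -x.
- potato: Loose yellow potato, an ovoid 104 long (along its x) and 54 thick, about 140 g. Origin on its underside in the middle: its centre is 27 up along its z. Starts lying in the black tray. To be grasped across its y.
- red_potato: Loose red potato of the same size and axes, in the same tray, about 110 from the yellow one. To be left alone.
- tray: Fixed shallow black tray on the table, 190 (x) x 290 (y) x 30 high, walls and floor 5 thick; origin under its centre.
- spray: Loose white spray bottle with a red collar, 72 diameter, 218 high, to the left of the chamber; origin under its centre. To be left alone.
- jar: Loose clear jar with an orange cap, 70 diameter, 130 high, to the right of the chamber; origin under its centre. To be left alone.
There are look-alikes about, which are no part of the job. Leave any green or turquoise look-alike of the potato alone.

How it is judged (in metres and radians):
On the way, in this order (a step that is already met when the one before it is completed fails the run):
1. the door is pulled all the way down (joint above 0.75 rad) (value of joint door above 0.75 rad), for 0.2 s.
2. with the door down, the yellow potato lies in the hopper, let go (value of joint door above 0.7 rad and x of potato in the frame of hopper between -0.065 and 0.06 m and y of potato in the frame of hopper between -0.088 and 0.088 m and z of potato in the frame of hopper between -0.005 and 0.08 m and contact force between the fingers and potato below 0.3 N and linear speed of potato below 0.05 m/s), for 0.3 s.
3. the door is pushed up, past the catch, fully shut (joint below 0.04 rad) (value of joint door below 0.04 rad), for 0.2 s.
At the end, for the whole second after the job is handed in: Door shut past its catch (below 0.04 rad); yellow potato at rest (below 0.05 m/s) in the hopper, its origin within the floor outline and under 80 mm above it; red potato within 40 mm, spray bottle and jar within 30 mm of where they were (value of joint door below 0.04 rad and x of potato in the frame of hopper between -0.065 and 0.065 m and y of potato in the frame of hopper between -0.088 and 0.088 m and z of potato in the frame of hopper between -0.005 and 0.08 m and linear speed of potato below 0.05 m/s and distance of red_potato from where it was at the start of the episode below 0.04 m and distance of each of spray, jar from where it was at the start of the episode below 0.03 m); the robot touches nothing.
It fails at once if the yellow potato is dropped: it falls free of the fingers faster than 1 m/s (a drop of some 50 mm) (linear speed of potato above 1 m/s and contact force between the fingers and potato below 0.1 N).
It fails at once if the red potato is moved by more than 40 mm (distance of red_potato from where it was at the start of the episode above 0.04 m).
It fails at once if the spray bottle is moved by more than 30 mm or tipped (distance of spray from where it was at the start of the episode above 0.03 m or angle between spray's own z axis and vertical above 0.3 rad).
It fails at once if the jar is moved by more than 30 mm or tipped (distance of jar from where it was at the start of the episode above 0.03 m or angle between jar's own z axis and vertical above 0.3 rad).
It also fails if it takes over 72 s, if anything falls off the work surface, if the arm or the gripper's body presses on something with over 40 N, if the wrist force passes 120 N, or if a joint passes its speed limit or range.

## Working session

There is one attempt and no reset: what is moved stays moved. The work goes in short steps, Python scripts to look and compute and a tool call to move; the robot and the scene stay as the last step left them, time stands still between calls to the robot, and variables do not carry over. Pictures are saved under pics/ and viewed, about 8 in all and at most 12, crops included, and the job is handed in when it is done.

Besides the shell and the picture viewer there is one more tool, called after "Emit:" by a JSON object that holds its "method" and its "body". arm_command: Moves the arm, as the interface text tells. Its arguments: {"type":"object","properties":{"rows":{"type":"string"}},"required":["rows"]}

```bash
mkdir -p pics
python3 - <<'E'
from rig import manip,capture,camera_info
import cv2,numpy as np
print(manip.state(),manip.tcp_to_grasp)
for n in("side","top","wrist"):
    print(n,camera_info(n)); cv2.imwrite(f"pics/{n}0.png",capture(n)[...,::-1])
a=[cv2.imread(f"pics/{n}0.png") for n in("side","top")]
E
```

```text
{'t': 0.0, 'joint_positions': array([ 1.26369220e+00,  5.28300242e-02,  1.40176961e+00,  2.01309578e-05,
        1.68858250e+00, -7.02857960e-02]), 'qvel': array([-0.00103114,  0.00080334, -0.00125712,  0.00084527, -0.00173722,
       -0.00020415]), 'joint_efforts': array([ 3.04653586e-04, -3.81658244e+01, -3.60189629e+01,  1.60214847e-05,
        6.01830645e-03,  1.07013943e-05]), 'position': array([123.04183635, 510.05929583, 230.45329175]), 'tcp_rot': array([ 1.18131456e-01,  9.92997647e-01, -7.78761107e-04, -1.58894891e-04]), 'ft_force': array([ 0.28275892, -0.08196252, -0.41980339]), 'ft_torque': array([ 0.00947573, -0.05163065, -0.0089847 ]), 'finger_gap': 85.26769304666968} 18.700000000000003
side {'fx': 346.6040239571541, 'fy': 346.6040239571541, 'cx': 260.57519597867173, 'cy': 190.23640104592428, 'dist_coeffs': array([0.01895302, 0.        , 0.        , 0.        , 0.        ]), 'xyz': array([296.04295666, 176.50818962, 992.65453121]), 'rotation': array([-0.49290812,  0.85555381, -0.13693622,  0.07948417])}
top {'fx': 470.9714483937676, 'fy': 470.9714483937676, 'cx': 254.7782399516667, 'cy': 195.943414351854, 'dist_coeffs': array([-0.06317468,  0.        ,  0.        ,  0.        ,  0.        ]), 'xyz': array([ 253.68340076,   34.70392711, 1626.5492381 ]), 'rotation': array([-0.69368592,  0.71283586, -0.07275516,  0.07329101])}
wrist {'fx': 268.2869145685721, 'fy': 268.2869145685721, 'cx': 253.43769530926645, 'cy': 191.1785188129033, 'dist_coeffs': array([-0.03434402,  0.        ,  0.        ,  0.        ,  0.        ]), 'T_tool_cam': array([[ 3.98085756e-04, -9.47427801e-01, -3.19969379e-01,
         8.05567794e+01],
       [ 9.99999879e-01,  2.84545618e-04,  4.01598674e-04,
         1.88340743e-03],
       [-2.89439864e-04, -3.19969500e-01,  9.47427799e-01,
        -1.42194769e+02],
       [ 0.00000000e+00,  0.00000000e+00,  0.00000000e+00,
         1.00000000e+00]])}
```

View pics/side0.png

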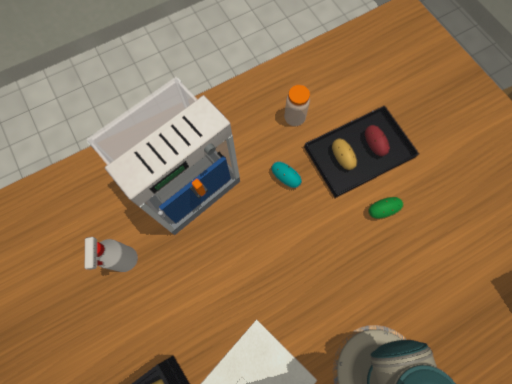

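View pics/top0.png

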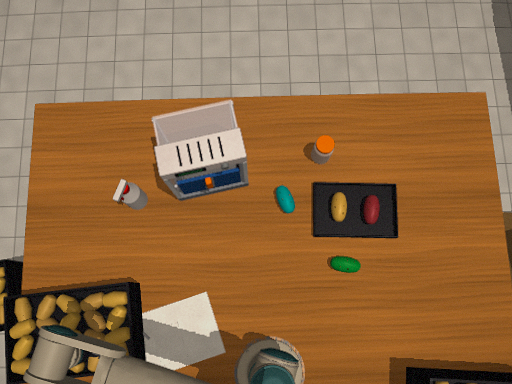

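Side view: chamber with the orange grip at (199,188), yellow potato at (344,154), red potato at (376,140), jar at (297,105), spray at (112,256). 
Top view: grip at (209,182), yellow potato at (339,207) and red potato at (371,209), both in the tray. The look-alikes are turquoise (285,199), green (345,264) and a crate of yellow ones at lower left. The one at (339,207) is meant: it is yellow and lies in the black tray beside the red one. I'll confirm this in an enlarged crop.

```bash
cat > h.py <<'E'
import numpy as np,cv2
from rig import manip,capture,camera_info
from scipy.spatial.transform import Rotation as R
def cam(n,st=None):
    c=camera_info(n);K=np.array([[c['fx'],0,c['cx']],[0,c['fy'],c['cy']],[0,0,1]])
    if n=='wrist':
        T=np.eye(4);T[:3,:3]=R.from_quat(st['tcp_rot']).as_matrix();T[:3,3]=st['position'];T=T@c['T_tool_cam'];return K,c['dist_coeffs'],T[:3,:3],T[:3,3]
    return K,c['dist_coeffs'],R.from_quat(c['rotation']).as_matrix(),np.array(c['xyz'])
def ray(n,uv,st=None):
    K,d,r,o=cam(n,st);p=cv2.undistortPoints(np.float64(uv).reshape(-1,1,2),K,d).reshape(-1,2)
    v=np.c_[p,np.ones(len(p))]@r.T;return o,v/np.linalg.norm(v,axis=1)[:,None]
def plane(n,uv,z,st=None):
    o,v=ray(n,uv,st);return o+v*((z-o[2])/v[:,2:])
def tri(n1,a,n2,b,s1=None,s2=None):
    o1,v1=ray(n1,a,s1);o2,v2=ray(n2,b,s2);v1=v1[0];v2=v2[0]
    t=np.linalg.lstsq(np.c_[v1,-v2],o2-o1,rcond=None)[0];p,q=o1+t[0]*v1,o2+t[1]*v2
    return (p+q)/2,np.linalg.norm(p-q)
def proj(n,P,st=None):
    K,d,r,o=cam(n,st);return cv2.projectPoints((np.atleast_2d(P)-o)@r,np.zeros(3),np.zeros(3),K,d)[0].reshape(-1,2)
def blobs(im,lo,hi,amin=30):
    m=cv2.inRange(cv2.cvtColor(im,cv2.COLOR_BGR2HSV),np.array(lo),np.array(hi))
    return sorted([c for c in cv2.findContours(m,0,1)[0] if cv2.contourArea(c)>amin],key=cv2.contourArea,reverse=True)
E
python3 - <<'E'
from h import *
S=cv2.imread('pics/side0.png');T=cv2.imread('pics/top0.png')
for nm,im in(('side',S),('top',T)):
    for k,lo,hi in(('or',(5,200,150),(15,255,255)),('yel',(18,110,120),(30,255,255)),('red',(165,120,60),(180,255,255)),('blue',(105,150,50),(120,255,255))):
        for c in blobs(im,lo,hi,20)[:4]:
            M=cv2.moments(c);print(nm,k,cv2.contourArea(c),round(M['m10']/M['m00'],1),round(M['m01']/M['m00'],1),[np.round(x,1) for x in cv2.minAreaRect(c)])
r=lambda im,s:cv2.resize(im,s,interpolation=cv2.INTER_CUBIC)
a=r(S[80:235,85:245],(400,388));b=r(T[95:205,145:255],(400,400))[:388]
c=r(T[175:245,260:405],(414,200));d=r(S[100:200,260:425],(330,200))
o=np.zeros((600,800,3),np.uint8);o[:388,:400]=a;o[:388,400:]=b;o[395:595,:414]=c;o[395:595,420:750]=d
cv2.imwrite('pics/crop1.png',o)
E
```

```text
side or 286.0 298.9 93.7 [array([299.,  94.]), array([18., 20.]), np.float64(90.0)]
side or 45.5 196.7 183.8 [array([196.8, 183.8]), array([7.8, 7.1]), np.float64(45.0)]
side yel 387.0 345.0 153.1 [array([345.1, 153.2]), array([31.8, 15.2]), np.float64(63.4)]
side red 432.5 376.7 140.1 [array([377.2, 139.9]), array([32.2, 18.3]), np.float64(63.4)]
side blue 1305.0 195.9 191.0 [array([197.8, 189.8]), array([22.2, 80.6]), np.float64(51.6)]
top or 244.5 325.0 143.4 [array([325. , 143.5]), array([17., 18.]), np.float64(90.0)]
top or 27.0 207.9 180.7 [array([207.9, 180.7]), array([6.3, 5.7]), np.float64(71.6)]
top yel 981.0 21.1 336.5 [array([ 20.9, 335.8]), array([22.9, 75.9]), np.float64(4.4)]
top yel 612.0 109.8 304.2 [array([110., 303.]), array([38.7, 35.8]), np.float64(49.8)]
top yel 467.5 50.1 308.0 [array([ 51. , 307.9]), array([24.5, 43.3]), np.float64(49.4)]
top yel 296.5 339.3 206.4 [array([339.5, 206. ]), array([28., 13.]), np.float64(90.0)]
top red 259.0 371.1 209.3 [array([371.5, 208.5]), array([27., 15.]), np.float64(90.0)]
top blue 587.0 209.4 180.4 [array([208.9, 181. ]), array([13.9, 62.4]), np.float64(77.7)]
```

View pics/crop1.png

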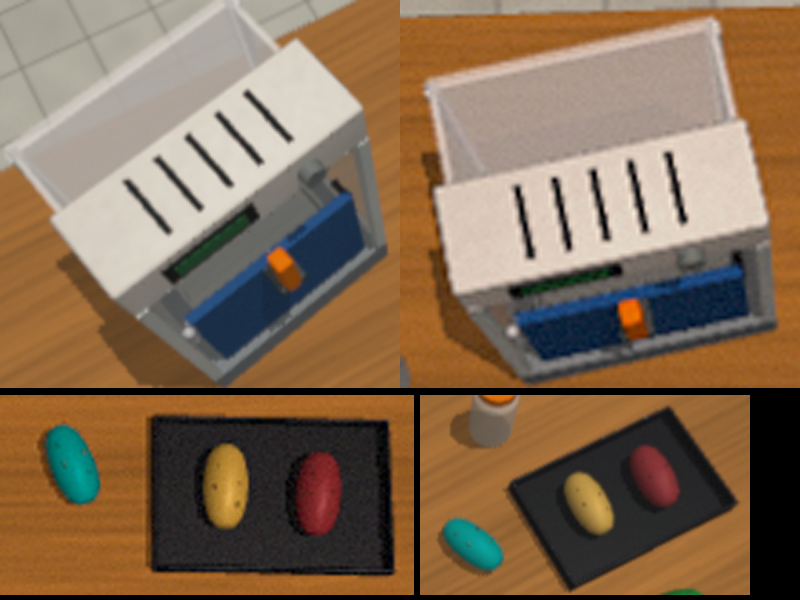

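Run:
```python
from h import *
from scipy.optimize import least_squares
F=[((70,125,360),(106.2,168),(155.2,146.7)),((70,-125,360),(204.2,96),(239.9,128.6)),((-20,-125,360),(229.8,123.2),(245.9,155.5)),((-20,125,360),(132.2,200),(160.1,175.6)),((-20,-125,45),(239.4,179.2),(248.1,183.8)),((-20,125,45),(173,234),(180.2,199.5)),((-34,0,250),(196.7,183.8),(207.9,180.7))]
W=[]
for m,s,t in F:
    p,e=tri('side',s,'top',t);W.append(p);print(m,p.round(1),round(e,1))
M=np.array([f[0] for f in F],float)
f=lambda q:np.c_[M[:,0]*np.cos(q[2])-M[:,1]*np.sin(q[2])+q[0],M[:,0]*np.sin(q[2])+M[:,1]*np.cos(q[2])+q[1],M[:,2]]
g=lambda q:np.r_[(proj('side',f(q))-[x[1] for x in F]).ravel(),(proj('top',f(q))-[x[2] for x in F]).ravel()]
q=least_squares(g,[550,150,0.2],loss='soft_l1').x;print('chamber',q,np.degrees(q[2]),g(q).reshape(-1,2).round(1).tolist())
for n in('side','top'):
    im=cv2.imread(f'pics/{n}0.png')
    for k,lo,hi in(('yel',(18,90,90),(32,255,255)),('red',(165,90,50),(180,255,255))):
        for c in blobs(im,lo,hi,150):
            M_=cv2.moments(c);u=np.array([M_['m10'],M_['m01']])/M_['m00']
            if u[1]>230:continue
            P=plane(n,c.reshape(-1,2),32)[:,:2].astype(np.float32);e=cv2.fitEllipse(P);print(n,k,plane(n,u,32).round(1),e)
p=[(300,93.7),(325,143.4)];print('jar',tri('side',(298.9,93.7),'top',(325,143.4)))
print('spray',tri('side',(100,250),'top',(124,190)),plane('top',(138,199),20))
```

```text
(70, 125, 360) [671.5 311.5 353.4] 1.7
(70, -125, 360) [716.5  69.8 359.7] 1.8
(-20, -125, 360) [637.8  53.6 352.5] 1.0
(-20, 125, 360) [588.  296.2 347. ] 0.7
(-20, -125, 45) [635.6  53.8  18.5] 0.5
(-20, 125, 45) [591.4 297.8  -4.6] 4.6
(-34, 0, 250) [593.5 171.9 250.4] 0.8
chamber [6.25759793e+02 1.77189238e+02 2.03256570e-01] 11.645743644146677 [[-1.6, 0.1], [0.1, -1.3], [2.2, -0.1], [-0.8, 1.0], [1.2, -2.4], [-1.1, -0.7], [1.0, 0.1], [-1.6, 0.1], [0.0, -1.2], [1.1, 1.5], [-0.6, 1.3], [0.7, -0.7], [-2.3, -0.1], [0.4, 0.3]]
side yel [[ 544.1 -259.    32. ]] ((544.8311767578125, -259.203125), (54.78767013549805, 106.01780700683594), 82.97274780273438)
side red [[ 531.9 -369.4   32. ]] ((532.9754638671875, -369.72064208984375), (59.1426887512207, 106.88126373291016), 76.96469116210938)
top yel [[ 543.8 -257.6   32. ]] ((544.1005249023438, -257.6650085449219), (49.91934585571289, 103.88263702392578), 85.03673553466797)
top red [[ 530.6 -368.4   32. ]] ((533.6334838867188, -369.43084716796875), (52.117919921875, 92.36737823486328), 79.92937469482422)
jar (array([ 739.79150802, -206.97895041,  130.56196749]), np.float64(0.27976643391088746))
spray (array([589.45468108, 443.47089468, 176.30974047]), np.float64(5.184823605525423)) [[591.25956057 439.93021312  20.        ]]
```

Crop: the potato lying in the black tray beside the red one is yellow, so it is the target. The door is shut, with the grip centred on the panel. Next I'll plan the approach to the grip.

```bash
cat >> h.py <<'E'
CH=np.array([626.8,178.8,0]);YAW=0.2007
def chw(p): # chamber->world
    c,s=np.cos(YAW),np.sin(YAW);p=np.array(p,float);return CH+np.array([c*p[0]-s*p[1],s*p[0]+c*p[1],p[2]])
def tool(yaw,lean): # tool x towards -x(yawed), z down leaning
    return R.from_euler('z',yaw)*R.from_matrix(np.array([[-1,0,0],[0,1,0],[0,0,-1.]]))*R.from_euler('y',-lean)
def door(x,z,a,y=0): return chw([x*np.cos(a)-z*np.sin(a),y,50+x*np.sin(a)+z*np.cos(a)])
def rows(wps,op,step=45,st=None):
    """wps: list of (grasp point, Rotation, extra back-off)"""
    st=st or manip.state();p=np.array(st['position']);r=R.from_quat(st['tcp_rot']);out=[]
    for g,rt in wps:
        t=np.array(g)+rt.apply([0,0,manip.tcp_to_grasp]);rv=(r.inv()*rt).as_rotvec()
        n=max(1,int(np.ceil(max(np.linalg.norm(t-p)/step,np.degrees(np.linalg.norm(rv))/8))))
        for i in range(n):
            d=r.inv().apply((t-p)/n)/60;w=np.degrees(rv/n)/10
            out.append(' '.join(f'{v:.2f}' for v in [*w,*d])+f' {op}');r=r*R.from_rotvec(rv/n)
        p,r=t,rt
    for i in range(0,len(out),10):print(i,'; '.join(out[i:i+10]))
def where():
    s=manip.state();r=R.from_quat(s['tcp_rot']);g=np.array(s['position'])-r.apply([0,0,manip.tcp_to_grasp]);d=g-CH;c,sn=np.cos(YAW),np.sin(YAW)
    z=r.apply([0,0,1]);print('t',round(s['t'],2),'grasp',g.round(1),'chamber',np.round([c*d[0]+sn*d[1],c*d[1]-sn*d[0],d[2]],1),'z',z.round(3),'y',r.apply([0,1,0]).round(3),'F',np.round(s['ft_force'],1),'gap',round(s['finger_gap'],1),'q',np.round(s['joint_positions'],2))
    return s
E
python3 - <<'E'
from h import *
rt=tool(YAW,np.radians(35));z=rt.apply([0,0,1]);print(z,rt.apply([0,1,0]))
where();rows([(chw([-34,0,232])-130*z,rt)],1)
E
```

```text
[ 0.56206319  0.11434552 -0.81915204] [-1.99355329e-01  9.79927269e-01 -6.93889390e-18]
t 0.15 grasp [123.1 510.2 249.4] chamber [-427.5  425.1  249.4] z [-0.    -0.001 -1.   ] y [ 0.235  0.972 -0.001] F [ 0.2 -0.7 -0.3] gap 85.4 q [ 1.26  0.05  1.4  -0.    1.69 -0.07]
0 -0.06 -0.27 -0.19 -0.61 -0.31 -0.12 1; -0.06 -0.27 -0.19 -0.61 -0.33 -0.09 1; -0.06 -0.27 -0.19 -0.60 -0.35 -0.07 1; -0.06 -0.27 -0.19 -0.59 -0.37 -0.05 1; -0.06 -0.27 -0.19 -0.58 -0.39 -0.02 1; -0.06 -0.27 -0.19 -0.57 -0.41 0.00 1; -0.06 -0.27 -0.19 -0.55 -0.43 0.02 1; -0.06 -0.27 -0.19 -0.54 -0.45 0.04 1; -0.06 -0.27 -0.19 -0.52 -0.46 0.06 1; -0.06 -0.27 -0.19 -0.50 -0.48 0.08 1
10 -0.06 -0.27 -0.19 -0.48 -0.50 0.10 1; -0.06 -0.27 -0.19 -0.46 -0.51 0.12 1; -0.06 -0.27 -0.19 -0.44 -0.53 0.13 1
```

Emit:
{"method": "arm_command", "body": {"rows": "-0.06 -0.27 -0.19 -0.61 -0.31 -0.12 1; -0.06 -0.27 -0.19 -0.61 -0.33 -0.09 1; -0.06 -0.27 -0.19 -0.60 -0.35 -0.07 1; -0.06 -0.27 -0.19 -0.59 -0.37 -0.05 1; -0.06 -0.27 -0.19 -0.58 -0.39 -0.02 1; -0.06 -0.27 -0.19 -0.57 -0.41 0 1; -0.06 -0.27 -0.19 -0.55 -0.43 0.02 1; -0.06 -0.27 -0.19 -0.54 -0.45 0.04 1; -0.06 -0.27 -0.19 -0.52 -0.46 0.06 1; -0.06 -0.27 -0.19 -0.5 -0.48 0.08 1"}}

```text
t: 1.4
position: [445.0, 235.5, 305.1]
tcp_rot: [-0.058, 0.968, 0.021, 0.242]
ft_force: [0.6, 0.5, 0.2]
finger_gap: 85.4
```

Run:
```python
from h import *
rt=tool(YAW,np.radians(35));z=rt.apply([0,0,1])
where();rows([(chw([-34,0,232])-130*z,rt)],1)
```

```text
t 1.4 grasp [436.2 234.2 321.6] chamber [-175.7   92.3  321.6] z [ 0.467  0.069 -0.882] y [-0.123  0.992  0.012] F [0.6 0.5 0.2] gap 85.4 q [ 0.51 -0.37  1.7  -0.17  1.35 -1.19]
0 -0.06 -0.23 -0.14 -0.42 -0.48 0.11 1; -0.06 -0.23 -0.14 -0.41 -0.49 0.12 1; -0.06 -0.23 -0.14 -0.39 -0.50 0.13 1
```

Emit:
{"method": "arm_command", "body": {"rows": "-0.06 -0.23 -0.14 -0.42 -0.48 0.11 1; -0.06 -0.23 -0.14 -0.41 -0.49 0.12 1; -0.06 -0.23 -0.14 -0.39 -0.5 0.13 1; 0 0 0 0 0 0 1"}}

```text
t: 1.9
position: [534.5, 154.0, 322.5]
tcp_rot: [-0.096, 0.948, 0.03, 0.301]
ft_force: [-0.1, 0.3, -0.4]
finger_gap: 85.5
```

Run:
```python
from h import *
s=where();w=capture('wrist')[...,::-1];cv2.imwrite('pics/w1.png',w);sd=capture('side')[...,::-1]
np.save('s1.npy',s,allow_pickle=True)
P=[chw(p) for p in((-34,0,250),(-34,0,232),(-12,100,200),(-12,-100,200),(-20,112,45),(-20,-112,45))]
w=w.copy()
for u in proj('wrist',P,s):cv2.circle(w,tuple(int(round(v)) for v in u),3,(255,0,255),1)
cv2.imwrite('pics/w1m.png',np.hstack([w,cv2.resize(sd[60:260,80:240],(288,360))[:384].copy() if 0 else cv2.resize(sd[60:380,60:300],(288,384))]))
```

```text
t 1.9 grasp [523.9 151.9 337.8] chamber [-106.2   -5.8  337.8] z [ 0.566  0.114 -0.817] y [-0.199  0.98  -0.001] F [-0.1  0.3 -0.4] gap 85.5 q [ 0.22 -0.33  1.67 -0.01  1.19 -1.55]
```

View pics/w1m.png

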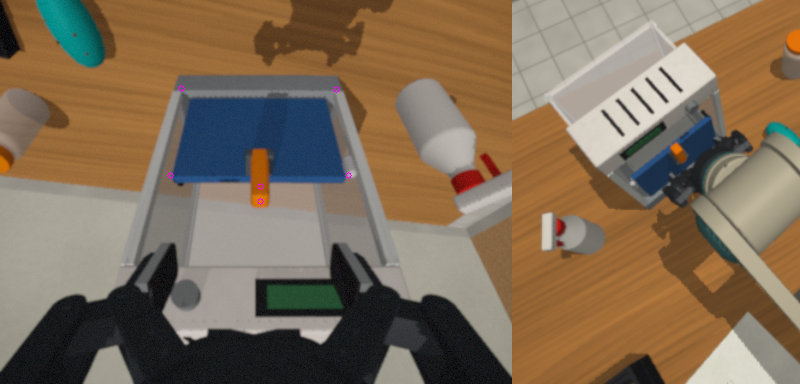

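Wrist picture: the grip runs from (260,150) to (260,205), and the projected grip top at (260,202) lies on its end. The panel corners agree within about 5 px, so the chamber estimate is good enough to grasp with.

Run:
```python
from h import *
rt=tool(YAW,np.radians(35));z=rt.apply([0,0,1])
rows([(chw([-34,0,231])-60*z,rt),(chw([-34,0,231]),rt)],1,30)
```

```text
0 0.00 0.01 0.00 0.01 0.02 0.39 1; 0.00 0.01 0.00 0.01 0.02 0.39 1; 0.00 0.01 0.00 0.01 0.02 0.39 1; 0.00 0.00 0.00 -0.00 -0.00 0.50 1; 0.00 0.00 0.00 -0.00 -0.00 0.50 1
```

Emit:
{"method": "arm_command", "body": {"rows": "0 0.01 0 0.01 0.02 0.39 1; 0 0.01 0 0.01 0.02 0.39 1; 0 0.01 0 0.01 0.02 0.39 1; 0 0 0 0 0 0.5 1; 0 0 0 0 0 0.5 1; 0 0 0 0 0 0 1"}}

```text
t: 2.75
position: [602.4, 182.4, 212.6]
tcp_rot: [-0.101, 0.949, 0.032, 0.298]
ft_force: [-0.4, 0.7, -0.2]
finger_gap: 85.5
```

Run:
```python
from h import *
where();rt=tool(YAW,np.radians(35))
rows([(chw([-34,0,231]),rt)],1,30)
```

```text
t 2.75 grasp [592.  180.1 228. ] chamber [-33.9   8.3 228. ] z [ 0.559  0.121 -0.821] y [-0.211  0.978  0.001] F [-0.4  0.7 -0.2] gap 85.5 q [ 0.24 -0.07  1.66 -0.02  0.94 -1.53]
0 0.04 -0.01 0.05 -0.03 -0.14 -0.04 1
```

Emit:
{"method": "arm_command", "body": {"rows": "0.04 -0.01 0.05 -0.03 -0.14 -0.04 1; 0 0 0 0 0 0 1"}}

```text
t: 3.0
position: [603.9, 174.9, 218.6]
tcp_rot: [-0.096, 0.949, 0.031, 0.3]
ft_force: [-0.3, 0.3, 0.3]
finger_gap: 85.5
```

Run:
```python
from h import *
where();rt=tool(YAW,np.radians(35))
rows([(chw([-34,0,231]),rt)],1,30)
```

```text
t 3.0 grasp [593.4 172.8 233.9] chamber [-33.9   0.7 233.9] z [ 0.564  0.116 -0.818] y [-0.201  0.98   0.001] F [-0.3  0.3  0.3] gap 85.5 q [ 0.23 -0.08  1.66 -0.02  0.95 -1.54]
0 0.01 0.01 0.00 0.03 -0.01 0.04 1
```

Emit:
{"method": "arm_command", "body": {"rows": "0 0 0 0 0 0.04 0; 0 0 0 0 0 0 0; 0 0 0 0 0 0 0; 0 0 0 0 0 0 0; 0 0 0 0 0 0 0; 0 0 0 0 0 0 0"}}

```text
t: 3.75
position: [605.5, 174.4, 219.2]
tcp_rot: [-0.095, 0.948, 0.03, 0.302]
ft_force: [-0.9, -0.9, 0.6]
finger_gap: 17.3
```

Run:
```python
from h import *
where();rt=tool(YAW,np.radians(35))
for a in (0.1,):
  rows([(door(-34,182,a),rt) for a in np.arange(0.1,.85,.1)],0,25)
```

```text
t 3.75 grasp [594.9 172.3 234.5] chamber [-32.6  -0.  234.5] z [ 0.566  0.115 -0.816] y [-0.199  0.98  -0.   ] F [-0.9 -0.9  0.6] gap 17.3 q [ 0.23 -0.08  1.66 -0.02  0.95 -1.54]
0 -0.00 0.03 0.00 0.33 0.00 -0.09 0; 0.00 0.00 0.00 0.30 0.00 -0.08 0; 0.00 0.00 0.00 0.30 -0.00 -0.05 0; 0.00 0.00 0.00 0.31 0.00 -0.02 0; 0.00 0.00 0.00 0.31 0.00 0.01 0; 0.00 0.00 0.00 0.31 -0.00 0.04 0; 0.00 0.00 0.00 0.30 0.00 0.07 0; 0.00 0.00 0.00 0.29 -0.00 0.10 0
```

Gripped (gap 17.3). I'll pull along the arc.

Emit:
{"method": "arm_command", "body": {"rows": "0 0 0 0.33 0 -0.08 0; 0 0 0 0.3 0 -0.08 0; 0 0 0 0.3 0 -0.05 0; 0 0 0 0 0 0 0"}}

```text
t: 4.25
position: [557.4, 164.7, 202.5]
tcp_rot: [-0.095, 0.945, 0.031, 0.311]
ft_force: [1.5, -0.3, -3.3]
finger_gap: 17.2
```

Run:
```python
from h import *
where();rt=tool(YAW,np.radians(35))
rows([(door(-34,182,a),rt) for a in np.arange(0.4,.85,.1)],0,25)
```

```text
t 4.25 grasp [546.5 162.5 217.5] chamber [-8.190e+01  1.000e-01  2.175e+02] z [ 0.581  0.119 -0.805] y [-0.2   0.98  0.  ] F [ 1.5 -0.3 -3.3] gap 17.2 q [ 0.23 -0.22  1.83 -0.02  0.9  -1.53]
0 0.00 0.14 0.00 0.41 -0.00 -0.02 0; 0.00 0.00 0.00 0.31 0.00 0.01 0; 0.00 0.00 0.00 0.31 -0.00 0.04 0; 0.00 0.00 0.00 0.30 0.00 0.07 0; 0.00 0.00 0.00 0.29 -0.00 0.10 0
```

Emit:
{"method": "arm_command", "body": {"rows": "0 0.1 0 0.41 0 -0.02 0; 0 0.04 0 0.31 0 0.01 0; 0 0 0 0.31 0 0.04 0; 0 0 0 0.3 0 0.07 0; 0 0 0 0 0 0 0"}}

```text
t: 4.88
position: [502.6, 153.7, 159.4]
tcp_rot: [-0.095, 0.946, 0.031, 0.309]
ft_force: [3.2, 0.6, -6.1]
finger_gap: 17.2
```

Run:
```python
from h import *
where();rt=tool(YAW,np.radians(35))
print(door(-34,182,.8));rows([(door(-34,182,a),rt) for a in (.72,.82)],0,25)
```

```text
t 4.88 grasp [491.8 151.5 174.5] chamber [-1.378e+02  1.000e-01  1.745e+02] z [ 0.578  0.118 -0.807] y [-0.2   0.98  0.  ] F [ 3.2  0.6 -6.1] gap 17.2 q [ 0.24 -0.36  2.02 -0.03  0.85 -1.52]
[475.64931857 148.05007118 152.41051401]
0 0.00 0.12 0.00 0.21 -0.00 0.06 0; 0.00 0.00 0.00 0.29 0.00 0.10 0
```

Emit:
{"method": "arm_command", "body": {"rows": "0 0 0 0.21 0 0.06 0; 0 0 0 0.29 0 0.1 0; 0 0 0 0 0 0 0; 0 0 0 0 0 0 0"}}

```text
t: 5.38
position: [486.3, 150.4, 136.9]
tcp_rot: [-0.095, 0.945, 0.032, 0.311]
ft_force: [-5.9, -1.1, 4.3]
finger_gap: 16.9
```

Run:
```python
from h import *
where()
```

```text
t 5.38 grasp [475.4 148.1 152. ] chamber [-1.545e+02  1.000e-01  1.520e+02] z [ 0.582  0.119 -0.804] y [-0.2   0.98  0.  ] F [-5.9 -1.1  4.3] gap 16.9 q [ 0.24 -0.4   2.1  -0.03  0.81 -1.52]
```

Emit:
{"method": "arm_command", "body": {"rows": "0 0 0 0 0 0 1; 0 0 0 0 0 0 1; 0 0 0 0 0 0 1; 0 0 0 0 0 0 1; 0 0 0 0 0 -0.5 1; 0 0 0 0 0 -0.6 1; 0 0 0 0 0 -0.6 1"}}

```text
t: 6.25
position: [425.6, 138.1, 218.7]
tcp_rot: [-0.096, 0.946, 0.031, 0.309]
ft_force: [0.4, 0.7, 0.7]
finger_gap: 85.3
```

Run:
```python
from h import *
where();rt=tool(-0.105,0)
rows([((544,-258,210),rt)],1,48)
```

```text
t 6.25 grasp [414.8 135.8 233.8] chamber [-2.163e+02  2.000e-01  2.338e+02] z [ 0.578  0.118 -0.807] y [-0.2   0.98  0.  ] F [0.4 0.7 0.7] gap 85.3 q [ 0.25 -0.69  2.12 -0.03  1.09 -1.52]
0 0.06 0.40 0.19 -0.03 -0.76 0.08 1; 0.06 0.40 0.19 -0.06 -0.76 0.09 1; 0.06 0.40 0.19 -0.09 -0.76 0.09 1; 0.06 0.40 0.19 -0.12 -0.75 0.09 1; 0.06 0.40 0.19 -0.15 -0.75 0.09 1; 0.06 0.40 0.19 -0.18 -0.74 0.09 1; 0.06 0.40 0.19 -0.21 -0.73 0.08 1; 0.06 0.40 0.19 -0.24 -0.73 0.07 1; 0.06 0.40 0.19 -0.27 -0.72 0.06 1
```

Emit:
{"method": "arm_command", "body": {"rows": "0.06 0.4 0.19 -0.03 -0.76 0.08 1; 0.06 0.4 0.19 -0.06 -0.76 0.09 1; 0.06 0.4 0.19 -0.09 -0.76 0.09 1; 0.06 0.4 0.19 -0.12 -0.75 0.09 1; 0.06 0.4 0.19 -0.15 -0.75 0.09 1; 0.06 0.4 0.19 -0.18 -0.74 0.09 1; 0.06 0.4 0.19 -0.21 -0.73 0.08 1; 0.06 0.4 0.19 -0.24 -0.73 0.07 1; 0.06 0.4 0.19 -0.27 -0.72 0.06 1; 0 0 0 0 0 0 1"}}

```text
t: 7.5
position: [549.6, -269.9, 194.5]
tcp_rot: [0.055, 0.998, 0.003, -0.004]
ft_force: [-1.1, 0.7, -0.7]
finger_gap: 85.1
```

Run:
```python
from h import *
s=where();w=capture('wrist')[...,::-1].copy();t=capture('top')[...,::-1];cv2.imwrite('pics/t2.png',t)
for lo,hi,n in(((18,90,70),(32,255,255),'y'),((165,90,50),(180,255,255),'r')):
  for c in blobs(w,lo,hi,400)[:3]:
    P=plane('wrist',c.reshape(-1,2),32,s)[:,:2].astype(np.float32);print(n,cv2.contourArea(c),cv2.fitEllipse(P));cv2.drawContours(w,[c],-1,(255,255,255),1)
u=proj('wrist',[(544,-258,32)],s)[0];cv2.circle(w,tuple(int(v) for v in u),3,(255,0,255),-1)
cv2.imwrite('pics/w2m.png',np.hstack([w,cv2.resize(t[95:205,170:250],(279,384))]))
```

```text
t 7.5 grasp [ 549.7 -270.1  213.2] chamber [-165.  -424.5  213.2] z [-0.008  0.007 -1.   ] y [0.11  0.994 0.006] F [-1.1  0.7 -0.7] gap 85.1 q [-0.52  0.32  1.17  0.    1.66 -1.98]
y 3366.5 ((546.2237548828125, -256.5506591796875), (55.39219284057617, 108.58506774902344), 85.71858215332031)
r 3484.5 ((534.2124633789062, -369.35052490234375), (58.026554107666016, 108.4543228149414), 80.13920593261719)
```

View pics/w2m.png

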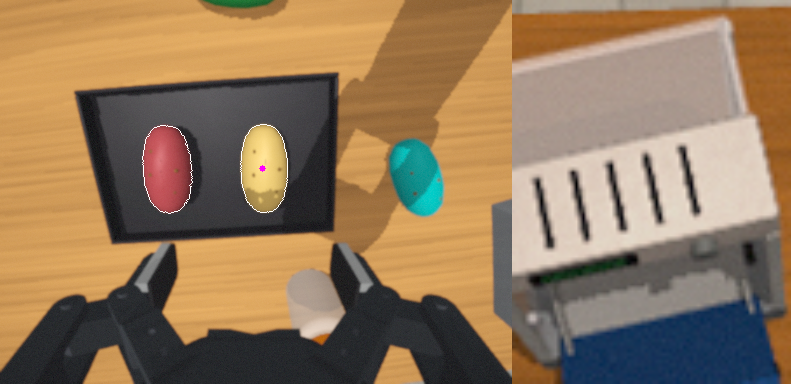

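The yellow potato at (264,168) is outlined cleanly and its measured centre is (545,-257). The crop shows the door down. Descending.

Run:
```python
from h import *
where();rt=tool(-0.09,0)
rows([((545,-257,110),rt)],1,40)
```

```text
t 7.6 grasp [ 549.5 -267.7  216.2] chamber [-164.7 -422.2  216.2] z [-0.004  0.005 -1.   ] y [0.108 0.994 0.005] F [-0.2  0.4 -0.9] gap 85.3 q [-0.52  0.31  1.18  0.    1.66 -1.98]
0 0.01 -0.01 -0.03 0.03 0.05 0.59 1; 0.01 -0.01 -0.03 0.03 0.05 0.59 1; 0.01 -0.01 -0.03 0.03 0.06 0.59 1
```

Emit:
{"method": "arm_command", "body": {"rows": "0.01 0 -0.03 0.03 0.05 0.59 1; 0.01 0 -0.03 0.03 0.05 0.59 1; 0.01 0 -0.03 0.03 0.06 0.59 1; 0 0 0 0 0 0 1"}}

```text
t: 8.1
position: [545.7, -253.1, 95.7]
tcp_rot: [0.043, 0.999, -0.002, 0.004]
ft_force: [-0.4, -0.3, -0.9]
finger_gap: 85.2
```

Run:
```python
from h import *
where();rt=tool(-0.09,0)
rows([((545,-257,30),rt)],1,27)
```

```text
t 8.1 grasp [ 545.6 -253.   114.4] chamber [-165.7 -406.9  114.4] z [ 0.008 -0.004 -1.   ] y [ 0.086  0.996 -0.004] F [-0.4 -0.3 -0.9] gap 85.2 q [-0.5   0.34  1.35 -0.    1.45 -1.98]
0 -0.01 0.01 0.00 0.00 -0.02 0.35 1; -0.01 0.01 0.00 0.00 -0.02 0.35 1; -0.01 0.01 0.00 0.00 -0.02 0.35 1; -0.01 0.01 0.00 0.00 -0.02 0.35 1
```

Emit:
{"method": "arm_command", "body": {"rows": "0 0 0 0 -0.03 0.35 1; 0 0 0 0 -0.02 0.35 1; 0 0 0 0 -0.01 0.33 1; 0 0 0 0 0 0.2 1; 0 0 0 0 0 0 1"}}

```text
t: 8.72
position: [551.1, -257.4, 32.2]
tcp_rot: [0.042, 0.999, -0.006, 0.012]
ft_force: [-0.1, 0.6, 0.6]
finger_gap: 85.6
```

Run:
```python
from h import *
where();rt=tool(-0.09,0)
rows([((545,-257,30),rt)],1,27)
```

```text
t 8.72 grasp [ 550.7 -257.2   50.9] chamber [-161.5 -412.    50.9] z [ 0.024 -0.012 -1.   ] y [ 0.084  0.996 -0.01 ] F [-0.1  0.6  0.6] gap 85.6 q [-0.5   0.41  1.39  0.    1.31 -1.99]
0 -0.06 0.15 0.04 0.11 0.00 0.35 1
```

Emit:
{"method": "arm_command", "body": {"rows": "-0.06 0.15 0.04 0.08 0 0.18 1; 0 0 0 0.03 0 0.17 1; 0 0 0 0 0 0 1"}}

```text
t: 9.1
position: [545.0, -257.3, 11.0]
tcp_rot: [0.046, 0.999, 0.0, -0.0]
ft_force: [-0.4, -0.6, 0.2]
finger_gap: 85.5
```

Run:
```python
from h import *
where();rt=tool(-0.09,0)
rows([((545,-257,30),rt)],1,27)
```

```text
t 9.1 grasp [ 545.  -257.3   29.7] chamber [-167.1 -411.    29.7] z [-0.001  0.001 -1.   ] y [0.091 0.996 0.001] F [-0.4 -0.6  0.2] gap 85.5 q [-0.5   0.44  1.39  0.    1.3  -1.98]
0 0.00 -0.01 -0.01 0.00 0.00 -0.00 1
```

Emit:
{"method": "arm_command", "body": {"rows": "0 0 0 0 0 -0.03 0; 0 0 0 0 0 0 0; 0 0 0 0 0 0 0; 0 0 0 0 0 0 0; 0 0 0 0 0 0 0; 0 0 0 0 0 -0.3 0; 0 0 0 0 0 -0.5 0; 0 0 0 0 0 -0.7 0; 0 0 0 0 0 0 0"}}

```text
t: 10.22
position: [545.6, -257.5, 109.7]
tcp_rot: [0.046, 0.999, -0.0, 0.001]
ft_force: [-0.0, -0.6, -2.1]
finger_gap: 53.2
```

Run:
```python
from h import *
s=where();w=capture('wrist')[...,::-1];sd=capture('side')[...,::-1]
cv2.imwrite('pics/w3.png',np.hstack([w[100:300],cv2.resize(sd[90:240,230:440],(280,200))]))
```

```text
t 10.22 grasp [ 545.5 -257.5  128.4] chamber [-166.6 -411.3  128.4] z [ 0.001 -0.001 -1.   ] y [ 0.091  0.996 -0.   ] F [-0.  -0.6 -2.1] gap 53.2 q [-0.5   0.34  1.32  0.    1.48 -1.98]
```

View pics/w3.png

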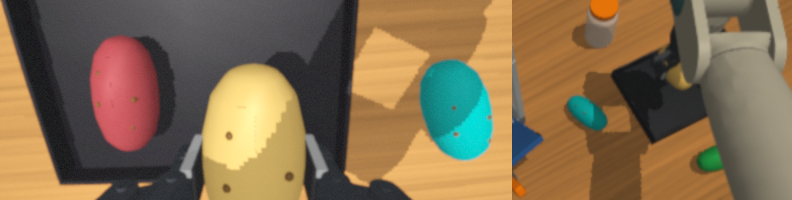

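Held: gap 53, weight seen in the force reading, and the wrist view shows the potato centred between the pads at about (255,140). Carrying it to the chamber.

Run:
```python
from h import *
r0=tool(-0.09,0);rt=tool(YAW,np.radians(40));z=rt.apply([0,0,1])
tg=door(60,35,.8);print(tg)
rows([((540,-245,240),r0),(tg-205*z,rt)],0,40)
```

```text
[643.15982636 182.12822513 117.42610028]
0 0.01 -0.01 -0.00 0.03 0.06 -0.65 0; 0.01 -0.01 -0.00 0.03 0.06 -0.65 0; 0.01 -0.01 -0.00 0.03 0.06 -0.65 0; -0.05 -0.36 -0.15 0.08 0.61 -0.06 0; -0.05 -0.36 -0.15 0.06 0.61 -0.06 0; -0.05 -0.36 -0.15 0.04 0.61 -0.05 0; -0.05 -0.36 -0.15 0.02 0.61 -0.05 0; -0.05 -0.36 -0.15 0.00 0.61 -0.05 0; -0.05 -0.36 -0.15 -0.02 0.61 -0.04 0; -0.05 -0.36 -0.15 -0.04 0.61 -0.03 0
10 -0.05 -0.36 -0.15 -0.05 0.61 -0.02 0; -0.05 -0.36 -0.15 -0.07 0.61 -0.01 0; -0.05 -0.36 -0.15 -0.09 0.61 -0.00 0; -0.05 -0.36 -0.15 -0.10 0.61 0.01 0
```

Emit:
{"method": "arm_command", "body": {"rows": "0.01 0 0 0.03 0.06 -0.65 0; 0.01 0 0 0.03 0.06 -0.65 0; 0.01 0 0 0.03 0.06 -0.65 0; -0.05 -0.36 -0.15 0.08 0.61 -0.06 0; -0.05 -0.36 -0.15 0.06 0.61 -0.06 0; -0.05 -0.36 -0.15 0.04 0.61 -0.05 0; -0.05 -0.36 -0.15 0.02 0.61 -0.05 0; -0.05 -0.36 -0.15 0 0.61 -0.05 0; -0.05 -0.36 -0.15 -0.02 0.61 -0.04 0; -0.05 -0.36 -0.15 -0.04 0.61 -0.03 0"}}

```text
t: 11.58
position: [524.5, 18.8, 232.8]
tcp_rot: [-0.046, 0.977, 0.027, 0.208]
ft_force: [1.1, 0.8, -1.2]
finger_gap: 52.5
```

Emit:
{"method": "arm_command", "body": {"rows": "-0.05 -0.36 -0.15 -0.05 0.61 -0.02 0; -0.05 -0.36 -0.15 -0.07 0.61 -0.01 0; -0.05 -0.36 -0.15 -0.09 0.61 0 0; 0 0 0 0 0 0 0"}}

```text
t: 12.08
position: [516.5, 133.9, 235.7]
tcp_rot: [-0.087, 0.951, 0.037, 0.295]
ft_force: [-0.0, -0.6, -1.5]
finger_gap: 52.8
```

Run:
```python
from h import *
where()
rt=tool(YAW,np.radians(40));z=rt.apply([0,0,1]);tg=door(60,35,.8)
rows([(tg-205*z,rt)],0,40)
```

```text
t 12.07 grasp [506.2 131.7 251.1] chamber [-127.6  -22.1  251.1] z [ 0.555  0.121 -0.823] y [-0.186  0.982  0.018] F [-0.  -0.6 -1.5] gap 52.8 q [ 0.17 -0.38  1.87  0.03  1.04 -1.59]
0 0.04 -0.54 -0.12 -0.41 0.38 -0.20 0
```

Emit:
{"method": "arm_command", "body": {"rows": "0.04 -0.5 -0.1 -0.41 0.38 -0.2 0; 0 0 0 0 0 0 0"}}

```text
t: 12.32
position: [525.0, 157.8, 257.0]
tcp_rot: [-0.092, 0.937, 0.033, 0.335]
ft_force: [-0.6, -0.2, -1.8]
finger_gap: 52.7
```

Run:
```python
from h import *
s=where()
rt=tool(YAW,np.radians(40));z=rt.apply([0,0,1]);tg=door(60,35,.8)
rows([(tg-205*z,rt),(tg-110*z,rt)],0,32)
w=capture('wrist')[...,::-1];sd=capture('side')[...,::-1]
cv2.imwrite('pics/w4.png',np.hstack([w,cv2.resize(sd[60:260,80:230],(288,384))]))
```

```text
t 12.32 grasp [513.4 155.5 271.5] chamber [-1.158e+02 -2.000e-01  2.715e+02] z [ 0.622  0.124 -0.773] y [-0.195  0.981  0.001] F [-0.6 -0.2 -1.8] gap 52.7 q [ 0.24 -0.39  1.87 -0.03  0.98 -1.52]
0 -0.01 -0.07 -0.02 -0.04 0.00 -0.03 0; 0.00 0.00 0.00 -0.00 0.00 0.53 0; 0.00 0.00 0.00 -0.00 0.00 0.53 0; 0.00 0.00 0.00 -0.00 0.00 0.53 0
```

View pics/w4.png

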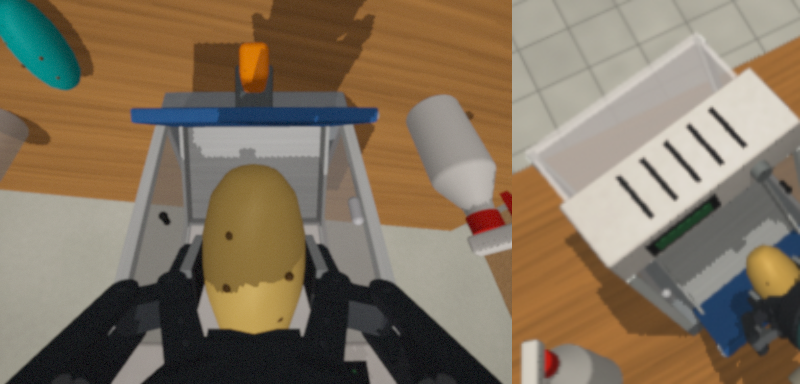

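Wrist view: potato centred at x≈255 between the hopper cheeks (190–325). The door is down, with its top edge at row 115. Going in.

Emit:
{"method": "arm_command", "body": {"rows": "-0.01 -0.07 -0.02 -0.04 0 0.4 0; 0 0 0 0 0 0.5 0; 0 0 0 0 0 0.5 0; 0 0 0 0 0 0 0"}}

```text
t: 12.92
position: [579.8, 162.2, 185.6]
tcp_rot: [-0.09, 0.938, 0.032, 0.334]
ft_force: [-0.5, 0.4, -1.9]
finger_gap: 53.0
```

Run:
```python
from h import *
s=where()
rt=tool(YAW,np.radians(40));z=rt.apply([0,0,1]);tg=door(60,35,.8)
rows([(tg-50*z,rt),(tg-20*z,rt),(tg,rt)],0,25)
```

```text
t 12.93 grasp [568.2 160.  200.1] chamber [-61.1  -6.8 200.1] z [ 0.621  0.12  -0.775] y [-0.191  0.982 -0.001] F [-0.5  0.4 -1.9] gap 53.0 q [ 0.22 -0.17  1.83 -0.03  0.79 -1.53]
0 -0.01 -0.03 -0.01 -0.04 0.04 0.35 0; -0.01 -0.03 -0.01 -0.04 0.04 0.35 0; -0.01 -0.03 -0.01 -0.04 0.04 0.35 0; 0.00 0.00 0.00 -0.00 0.00 0.25 0; 0.00 0.00 0.00 -0.00 0.00 0.25 0; 0.00 0.00 0.00 -0.00 -0.00 0.33 0
```

Emit:
{"method": "arm_command", "body": {"rows": "-0.01 -0.03 -0.01 -0.04 0.06 0.35 0; -0.01 -0.03 -0.01 -0.04 0.06 0.35 0; -0.01 -0.03 -0.01 -0.04 0.04 0.3 0; 0 0 0 0 0 0 0"}}

```text
t: 13.42
position: [621.8, 176.6, 144.7]
tcp_rot: [-0.092, 0.935, 0.033, 0.341]
ft_force: [0.3, -0.8, -2.0]
finger_gap: 52.9
```

Run:
```python
from h import *
s=where()
rt=tool(YAW,np.radians(40));z=rt.apply([0,0,1]);tg=door(60,35,.8)
rows([(tg-20*z,rt),(tg-8*z,rt),(tg,rt)],0,25)
```

```text
t 13.43 grasp [610.  174.3 159.1] chamber [-17.4  -1.1 159.1] z [ 0.631  0.124 -0.766] y [-0.194  0.981 -0.001] F [ 0.3 -0.8 -2. ] gap 52.9 q [ 0.23 -0.    1.77 -0.04  0.68 -1.52]
0 -0.01 0.00 -0.01 0.01 0.01 0.28 0; -0.01 0.00 -0.01 0.01 0.01 0.28 0; 0.00 0.00 0.00 -0.00 -0.00 0.20 0; 0.00 0.00 0.00 -0.00 -0.00 0.13 0
```

Emit:
{"method": "arm_command", "body": {"rows": "0 0 0 0.01 0.01 0.28 0; 0 0 0 0.01 0.01 0.28 0; 0 0 0 0 0 0.15 0; 0 0 0 0 0 0 0"}}

```text
t: 13.92
position: [648.3, 181.0, 115.8]
tcp_rot: [-0.09, 0.935, 0.033, 0.342]
ft_force: [-0.7, 0.2, -2.1]
finger_gap: 53.0
```

Run:
```python
from h import *
s=where()
rt=tool(YAW,np.radians(40));tg=door(60,35,.8)
rows([(tg,rt)],0,25)
```

```text
t 13.93 grasp [636.4 178.7 130.1] chamber [  9.4  -2.  130.1] z [ 0.634  0.123 -0.764] y [-0.191  0.982 -0.001] F [-0.7  0.2 -2.1] gap 53.0 q [ 0.23  0.11  1.72 -0.04  0.62 -1.51]
0 -0.03 0.02 -0.03 0.04 0.04 0.24 0
```

Emit:
{"method": "arm_command", "body": {"rows": "0 0 0 0.04 0.03 0.12 0; 0 0 0 0 0 0.1 0; 0 0 0 0 0 0 0"}}

```text
t: 14.3
position: [654.9, 184.1, 105.2]
tcp_rot: [-0.09, 0.934, 0.033, 0.343]
ft_force: [0.5, 0.1, -1.5]
finger_gap: 52.8
```

Run:
```python
from h import *
s=where()
rt=tool(YAW,np.radians(40));tg=door(60,35,.8)
rows([(tg,rt)],0,25)
```

```text
t 14.3 grasp [643.  181.8 119.5] chamber [ 16.5  -0.3 119.5] z [ 0.635  0.123 -0.762] y [-0.191  0.982 -0.001] F [ 0.5  0.1 -1.5] gap 52.8 q [ 0.23  0.14  1.7  -0.04  0.59 -1.51]
0 -0.03 0.03 -0.03 0.02 0.01 0.03 0
```

Emit:
{"method": "arm_command", "body": {"rows": "0 0 0 0.02 0 0.06 0; 0 0 0 0 0 0.04 0; 0 0 0 0 0 0 0"}}

```text
t: 14.68
position: [658.5, 184.9, 100.8]
tcp_rot: [-0.09, 0.934, 0.033, 0.344]
ft_force: [-2.2, -0.6, -0.5]
finger_gap: 52.6
```

Run:
```python
from h import *
s=where()
rt=tool(YAW,np.radians(40));tg=door(60,35,.8)
rows([(tg,rt)],0,25)
```

```text
t 14.68 grasp [646.6 182.6 115.1] chamber [ 20.1  -0.3 115.1] z [ 0.637  0.123 -0.761] y [-0.191  0.982 -0.001] F [-2.2 -0.6 -0.5] gap 52.6 q [ 0.23  0.16  1.7  -0.05  0.58 -1.5 ]
0 -0.03 0.04 -0.03 0.02 0.01 -0.07 0
```

Contact with the floor felt, so I'll release.

Emit:
{"method": "arm_command", "body": {"rows": "0 0 0 0 0 0 0.7; 0 0 0 0 0 0 0.75; 0 0 0 0 0 0 0.85; 0 0 0 0 0 0 1; 0 0 0 0 0 0 1; 0 0 0 0 0 0 1; 0 0 0 0 0 -0.3 1; 0 0 0 0 0 -0.5 1; 0 0 0 0 0 -0.5 1"}}

```text
t: 15.8
position: [607.5, 174.8, 159.5]
tcp_rot: [-0.09, 0.935, 0.033, 0.343]
ft_force: [0.7, -0.9, -0.1]
finger_gap: 85.0
```

Emit:
{"method": "arm_command", "body": {"rows": "0 0 0 0 0 -0.6 1; 0 0 0 0 0 -0.7 1; 0 0 0 0 0 -0.6 1; 0 0 0 0 0 -0.4 1; 0 0 0 0 0 0 1"}}

```text
t: 16.42
position: [516.8, 157.3, 271.4]
tcp_rot: [-0.09, 0.934, 0.033, 0.345]
ft_force: [-0.3, -0.6, -0.1]
finger_gap: 85.3
```

Run:
```python
from h import *
s=where()
w=capture('wrist')[...,::-1];sd=capture('side')[...,::-1];np.save('s5.npy',s,allow_pickle=True);cv2.imwrite('pics/w5r.png',w)
cv2.imwrite('pics/w5.png',np.hstack([w,cv2.resize(sd[60:260,80:230],(288,384))]))
```

```text
t 16.43 grasp [504.9 155.  285.6] chamber [-124.2    1.   285.6] z [ 0.639  0.124 -0.759] y [-0.191  0.982 -0.   ] F [-0.3 -0.6 -0.1] gap 85.3 q [ 0.25 -0.43  1.88 -0.04  0.99 -1.51]
```

View pics/w5.png

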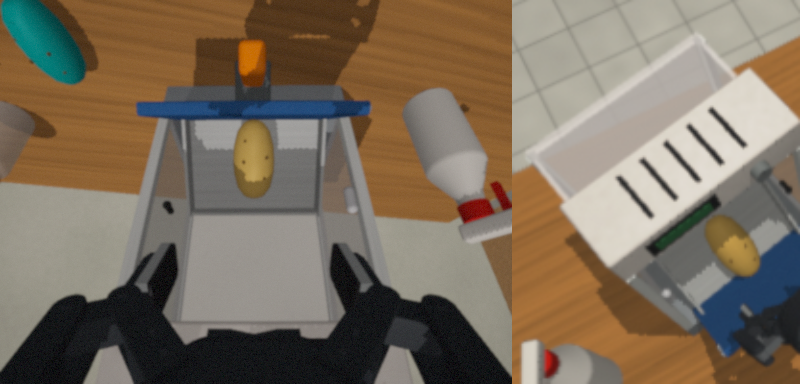

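The potato at (254,158) lies in the hopper between the cheeks, against the panel. Now I'll re-grip the door.

Run:
```python
from h import *
rt=tool(YAW,np.radians(35));z=rt.apply([0,0,1]);g=door(-34,182,.8)
rows([(g-90*z,rt),(g-40*z,rt)],1,40)
```

```text
0 -0.01 0.18 -0.01 0.56 -0.01 -0.05 1; -0.01 0.18 -0.01 0.56 -0.01 -0.04 1; -0.01 0.18 -0.01 0.56 -0.01 -0.02 1; 0.00 0.00 0.00 -0.00 -0.00 0.42 1; 0.00 0.00 0.00 -0.00 -0.00 0.42 1
```

Emit:
{"method": "arm_command", "body": {"rows": "0 0.18 0 0.56 -0.01 -0.05 1; 0 0.18 0 0.56 -0.01 -0.04 1; 0 0.18 0 0.56 -0.01 -0.02 1; 0 0 0 0 0 0.4 1; 0 0 0 0 0 0 1"}}

```text
t: 17.15
position: [446.7, 141.3, 180.7]
tcp_rot: [-0.092, 0.952, 0.027, 0.292]
ft_force: [0.2, 0.4, -0.0]
finger_gap: 85.4
```

Run:
```python
from h import *
where()
rt=tool(YAW,np.radians(35));z=rt.apply([0,0,1]);g=door(-34,182,.8)
rows([(g-40*z,rt),(g,rt)],1,30)
```

```text
t 17.15 grasp [436.5 139.3 196.2] chamber [-194.4   -0.8  196.2] z [ 0.55   0.105 -0.829] y [-0.19   0.982 -0.001] F [ 0.2  0.4 -0. ] gap 85.4 q [ 0.25 -0.56  2.1  -0.04  1.01 -1.51]
0 -0.04 -0.09 -0.04 -0.14 0.02 0.31 1; 0.00 0.00 0.00 0.00 0.00 0.33 1; 0.00 0.00 0.00 0.00 0.00 0.33 1
```

Emit:
{"method": "arm_command", "body": {"rows": "-0.04 -0.09 -0.04 -0.14 0.02 0.31 1; 0 0 0 0 0 0.33 1; 0 0 0 0 0 0.2 1; 0 0 0 0 0 0 1"}}

```text
t: 17.65
position: [482.9, 149.6, 142.7]
tcp_rot: [-0.096, 0.949, 0.03, 0.297]
ft_force: [-0.2, 1.4, -0.6]
finger_gap: 85.2
```

Run:
```python
from h import *
where()
rt=tool(YAW,np.radians(35));g=door(-34,182,.8)
rows([(g,rt)],1,30)
```

```text
t 17.65 grasp [472.4 147.5 158. ] chamber [-1.575e+02  1.000e-01  1.580e+02] z [ 0.559  0.114 -0.821] y [-0.2   0.98  0.  ] F [-0.2  1.4 -0.6] gap 85.2 q [ 0.24 -0.4   2.08 -0.03  0.86 -1.52]
0 0.00 -0.02 0.00 0.01 -0.00 0.11 1
```

Emit:
{"method": "arm_command", "body": {"rows": "0 0 0 0.01 0 0.1 1; 0 0 0 0 0 0 0; 0 0 0 0 0 0 0; 0 0 0 0 0 0 0; 0 0 0 0 0 0 0; 0 0 0 0 0 0 0"}}

```text
t: 18.4
position: [486.1, 150.3, 139.2]
tcp_rot: [-0.096, 0.949, 0.03, 0.298]
ft_force: [2.3, 0.5, -2.6]
finger_gap: 17.1
```

Run:
```python
from h import *
where()
rt=tool(YAW,np.radians(35))
rows([(door(-34,182,a),rt) for a in np.arange(.74,.1,-.07)],0,30)
```

```text
t 18.4 grasp [475.6 148.2 154.5] chamber [-1.542e+02  1.000e-01  1.545e+02] z [ 0.561  0.115 -0.82 ] y [-0.2   0.98  0.  ] F [ 2.3  0.5 -2.6] gap 17.1 q [ 0.24 -0.38  2.07 -0.03  0.84 -1.52]
0 0.00 -0.01 0.00 -0.15 -0.00 -0.03 0; 0.00 0.00 0.00 -0.21 -0.00 -0.06 0; 0.00 0.00 0.00 -0.21 -0.00 -0.04 0; 0.00 0.00 0.00 -0.21 0.00 -0.03 0; 0.00 0.00 0.00 -0.22 -0.00 -0.01 0; 0.00 0.00 0.00 -0.22 0.00 0.00 0; 0.00 0.00 0.00 -0.22 -0.00 0.02 0; 0.00 0.00 0.00 -0.21 0.00 0.03 0; 0.00 0.00 0.00 -0.21 0.00 0.05 0; 0.00 0.00 0.00 -0.21 -0.00 0.06 0
```

Gripped (17.1). Pushing up in stages.

Emit:
{"method": "arm_command", "body": {"rows": "0 0 0 -0.15 0 -0.03 0; 0 0 0 -0.21 0 -0.06 0; 0 0 0 -0.21 0 -0.04 0; 0 0 0 -0.21 0 -0.03 0; 0 0 0 -0.22 0 -0.01 0; 0 0 0 0 0 0 0"}}

```text
t: 19.15
position: [523.4, 157.9, 178.4]
tcp_rot: [-0.096, 0.953, 0.029, 0.287]
ft_force: [-0.0, 0.1, -0.5]
finger_gap: 17.4
```

Run:
```python
from h import *
where()
rt=tool(YAW,np.radians(35))
rows([(door(-34,182,a),rt) for a in np.arange(.47,-.01,-.07)],0,30)
```

```text
t 19.15 grasp [513.3 155.8 194. ] chamber [-1.158e+02  1.000e-01  1.940e+02] z [ 0.542  0.11  -0.833] y [-0.2    0.98  -0.001] F [-0.   0.1 -0.5] gap 17.4 q [ 0.24 -0.28  1.91 -0.02  0.93 -1.53]
0 -0.00 -0.14 0.00 -0.08 -0.00 -0.01 0; 0.00 0.00 0.00 -0.22 0.00 -0.00 0; 0.00 0.00 0.00 -0.22 -0.00 0.01 0; 0.00 0.00 0.00 -0.21 0.00 0.03 0; 0.00 0.00 0.00 -0.21 -0.00 0.04 0; 0.00 0.00 0.00 -0.21 0.00 0.06 0; 0.00 0.00 0.00 -0.20 -0.00 0.07 0
```

Emit:
{"method": "arm_command", "body": {"rows": "0 -0.14 0 -0.08 0 -0.01 0; 0 0 0 -0.22 0 0 0; 0 0 0 -0.22 0 0.01 0; 0 0 0 -0.21 0 0.03 0; 0 0 0 -0.21 0 0.04 0; 0 0 0 0 0 0 0"}}

```text
t: 19.9
position: [568.7, 167.0, 205.3]
tcp_rot: [-0.096, 0.95, 0.029, 0.296]
ft_force: [-1.2, -1.4, 2.3]
finger_gap: 17.2
```

Run:
```python
from h import *
where()
rt=tool(YAW,np.radians(35))
rows([(door(-34,182,a),rt) for a in (.13,.06,0,-.05)],0,30)
```

```text
t 19.9 grasp [558.3 164.9 220.7] chamber [-69.9   0.  220.7] z [ 0.557  0.112 -0.823] y [-0.199  0.98  -0.001] F [-1.2 -1.4  2.3] gap 17.2 q [ 0.23 -0.17  1.77 -0.02  0.94 -1.53]
0 -0.00 -0.04 0.00 -0.23 -0.00 0.05 0; 0.00 0.00 0.00 -0.20 0.00 0.07 0; 0.00 0.00 0.00 -0.17 -0.00 0.07 0; 0.00 0.00 0.00 -0.14 -0.00 0.07 0
```

Emit:
{"method": "arm_command", "body": {"rows": "0 -0.04 0 -0.23 0 0.05 0; 0 0 0 -0.2 0 0.07 0; 0 0 0 -0.2 0 0.07 0; 0 0 0 -0.2 0 0.09 0; 0 0 0 0 0 0 0"}}

```text
t: 20.52
position: [614.1, 176.1, 217.6]
tcp_rot: [-0.096, 0.951, 0.029, 0.292]
ft_force: [0.2, 0.0, 0.6]
finger_gap: 17.1
```

Run:
```python
from h import *
where()
rt=tool(YAW,np.radians(35))
rows([(door(-34,182,-.04),rt)],0,30)
```

```text
t 20.52 grasp [603.8 174.1 233. ] chamber [-23.5  -0.  233. ] z [ 0.551  0.11  -0.827] y [-0.199  0.98  -0.002] F [0.2 0.  0.6] gap 17.1 q [ 0.23 -0.04  1.62 -0.02  0.97 -1.54]
0 -0.01 -0.08 0.00 0.04 0.00 -0.03 0
```

Emit:
{"method": "arm_command", "body": {"rows": "0 0 0 -0.1 0 0.07 0; 0 0 0 0 0 0 0"}}

```text
t: 20.78
position: [616.6, 176.6, 217.5]
tcp_rot: [-0.096, 0.953, 0.028, 0.287]
ft_force: [12.3, 2.1, -6.9]
finger_gap: 17.3
```

Run:
```python
from h import *
s=where()
w=capture('wrist')[...,::-1].copy();sd=capture('side')[...,::-1]
for u in proj('wrist',[chw(p) for p in((-34,0,250),(-12,100,200),(-12,-100,200),(0,100,200),(0,-100,200))],s):cv2.circle(w,tuple(int(round(v)) for v in u),2,(255,0,255),-1)
cv2.imwrite('pics/w6.png',np.hstack([w,cv2.resize(sd[60:260,80:230],(288,384))]))
```

```text
t 20.77 grasp [606.5 174.6 233.1] chamber [-2.080e+01 -1.000e-01  2.331e+02] z [ 0.541  0.108 -0.834] y [-0.198  0.98  -0.002] F [12.3  2.1 -6.9] gap 17.3 q [ 0.23 -0.03  1.6  -0.02  0.98 -1.54]
```

View pics/w6.png

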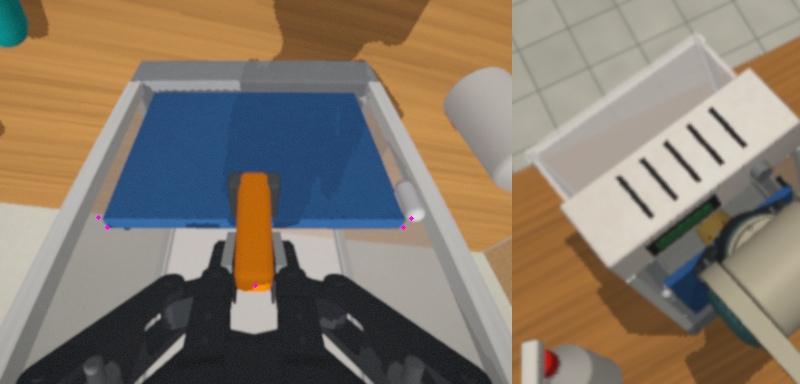

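Wrist view: the panel's top edge at rows 219–228 matches the predicted shut position (217–227). At 0.13 rad it would sit about 15 px higher. I'll let it settle, read the force, then release and look unobstructed.

Emit:
{"method": "arm_command", "body": {"rows": "0 0 0 -0.06 0 0.04 0; 0 0 0 0 0 0 0; 0 0 0 0 0 0 0"}}

```text
t: 21.25
position: [617.2, 176.8, 217.3]
tcp_rot: [-0.096, 0.954, 0.027, 0.282]
ft_force: [-2.2, -0.3, 0.1]
finger_gap: 17.3
```

Run:
```python
from h import *
where()
```

```text
t 21.25 grasp [607.3 174.8 233. ] chamber [-19.9  -0.  233. ] z [ 0.533  0.106 -0.84 ] y [-0.198  0.98  -0.002] F [-2.2 -0.3  0.1] gap 17.3 q [ 0.23 -0.02  1.59 -0.02  1.   -1.54]
```

Emit:
{"method": "arm_command", "body": {"rows": "0 0 0 0 0 0 1; 0 0 0 0 0 0 1; 0 0 0 0 0 0 1; 0 0 0 0 0 0 1; 0 0 0 0.2 0 -0.15 1; 0 0 0 0.1 0 -0.4 1; 0 0 0 0.1 0 -0.6 1; 0 0 0 0 0 -0.7 1; 0 0 0 0 0 0 1"}}

```text
t: 22.38
position: [537.0, 160.8, 299.0]
tcp_rot: [-0.096, 0.954, 0.027, 0.282]
ft_force: [-0.1, -0.6, 0.7]
finger_gap: 85.9
```

Run:
```python
from h import *
s=where()
w=capture('wrist')[...,::-1].copy();cv2.imwrite('pics/w7r.png',w);sd=capture('side')[...,::-1]
for a,col in((0,(255,0,255)),(.13,(0,255,255))):
  for u in proj('wrist',[door(*p) for p in((-34,200,a),(-12,150,a,100),(-12,150,a,-100),(0,150,a,100),(0,150,a,-100))],s):cv2.circle(w,tuple(int(round(v)) for v in u),2,col,-1)
cv2.imwrite('pics/w7.png',np.hstack([w,cv2.resize(sd[60:260,80:230],(288,384))]))
```

```text
t 22.38 grasp [527.  158.8 314.7] chamber [-1.018e+02  3.000e-01  3.147e+02] z [ 0.534  0.106 -0.839] y [-0.199  0.98  -0.003] F [-0.1 -0.6  0.7] gap 85.9 q [ 0.24 -0.29  1.67 -0.02  1.19 -1.53]
```

View pics/w7.png

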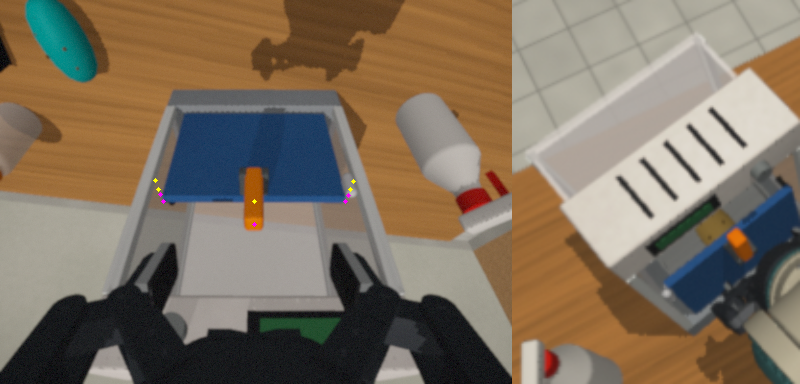

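The door edge (row ~201) and grip end (row 230) coincide with the shut markers (magenta), not the 0.13 rad ones (yellow). I'll back off clear and compare numerically with the starting pictures.

Emit:
{"method": "arm_command", "body": {"rows": "0 0 0 0.5 0 -0.4 1; 0 0 0 0.7 0 -0.2 1; 0 0 0 0.7 0.5 -0.2 1; 0 0 0 0.5 0.7 -0.2 1; 0 0 0 0.3 0.8 0 1; 0 0 0 0 0.8 0 1; 0 0 0 0 0 0 1"}}

```text
t: 23.35
position: [332.5, 293.9, 243.5]
tcp_rot: [-0.096, 0.957, 0.023, 0.271]
ft_force: [0.5, -0.4, -0.3]
finger_gap: 85.8
```

Run:
```python
from h import *
s1=np.load('s1.npy',allow_pickle=True).item()
def edge(im,s):
    m=cv2.inRange(cv2.cvtColor(im,cv2.COLOR_BGR2HSV),np.array((100,120,40)),np.array((125,255,255)))
    out=[]
    for c in list(range(195,238,4))+list(range(276,330,4)):
        r=np.where(m[:230,c])[0]
        if len(r): 
            P=plane('wrist',(c,r.max()+.5),200,s)[0]-CH;out.append(np.cos(YAW)*P[0]+np.sin(YAW)*P[1])
    return np.median(out)
w7=cv2.imread('pics/w7r.png');q=manip.state()
# pose at w7 capture as printed
s7=dict(position=np.array([537.0,160.8,299.0]),tcp_rot=np.array([-.096,.954,.027,.282])/np.linalg.norm([-.096,.954,.027,.282]))
print('edge x start',edge(cv2.imread('pics/w1.png'),s1),'now',edge(w7,s7))
where()
t=capture('top')[...,::-1];sd=capture('side')[...,::-1];cv2.imwrite('pics/t8.png',t);cv2.imwrite('pics/s8.png',sd)
for n,a,b in(('side',cv2.imread('pics/side0.png'),sd),('top',cv2.imread('pics/top0.png'),t)):
    for k,lo,hi in(('or',(5,200,150),(15,255,255)),('red',(165,120,60),(180,255,255)),('blue',(105,150,50),(120,255,255))):
        for im in(a,b):
            print(n,k,[(cv2.contourArea(c),[round(cv2.moments(c)[m]/cv2.moments(c)['m00'],1) for m in('m10','m01')]) for c in blobs(im,lo,hi,20)[:3]])
cv2.imwrite('pics/c8.png',np.hstack([cv2.resize(sd[80:280,80:230],(390,520)),cv2.resize(t[95:215,110:200+10],(400,480))[:, :].repeat(1,0) if 0 else cv2.resize(t[95:225,110:210],(400,520))]))
```

```text
edge x start 0.05185147999441142 now -1.1305641081965554
t 23.35 grasp [322.9 292.1 259.4] chamber [-275.2  171.6  259.4] z [ 0.514  0.096 -0.852] y [-0.197  0.98  -0.008] F [ 0.5 -0.4 -0.3] gap 85.8 q [ 0.84 -0.54  1.95 -0.34  1.29 -0.91]
side or [(286.0, [298.9, 93.7]), (45.5, [196.7, 183.8])]
side or [(288.0, [298.9, 93.7]), (48.5, [196.6, 183.8])]
side red [(432.5, [376.7, 140.1])]
side red [(427.0, [376.8, 140.1])]
side blue [(1305.0, [195.9, 191.0])]
side blue [(1300.0, [195.9, 190.9])]
top or [(244.5, [325.0, 143.4]), (27.0, [207.9, 180.7])]
top or [(250.0, [325.0, 143.2]), (28.0, [208.0, 180.7])]
top red [(259.0, [371.1, 209.3])]
top red [(238.0, [371.3, 209.9])]
top blue [(587.0, [209.4, 180.4])]
top blue [(585.0, [210.0, 180.2])]
```

View pics/c8.png

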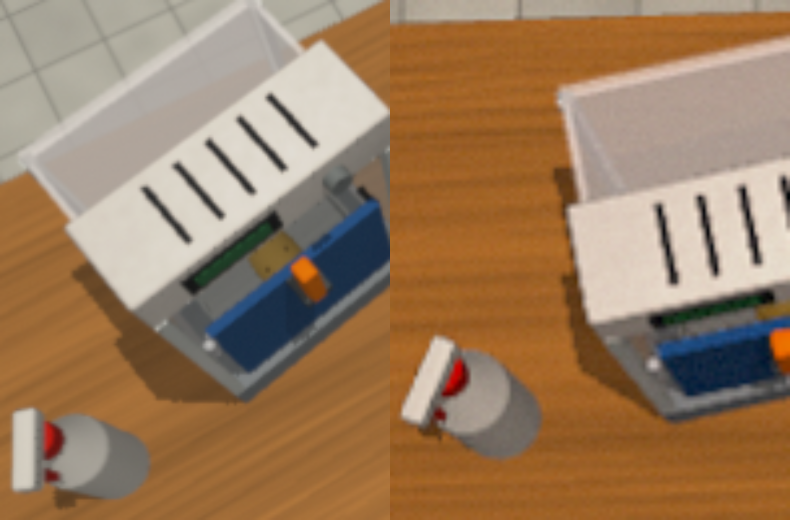

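The grip and panel centroids match the starting shut pictures (grip within 0.1 px). The potato shows behind the shut door at (275,255), and the spray bottle stands where it did. Handing in.

```bash
python3 -c "
from rig import manip
print(manip.job_done())"
```

```text
the job is handed in; nothing more can be done
None
```

I pulled the door down by its grip to the stop at about 0.8 rad and laid the yellow potato in the hopper. I then pushed the door up until it shut and handed the job in at about 23.5 s of the 72 s allowed.

**Potato:** It touched the hopper floor gently before I let go. Pictures show it lying between the cheeks with the door down, and behind the door once it was shut.

**Door:** The grip and blue panel are back where they were in the starting shut pictures. The side view agrees within 0.1 px, the top view within 0.6 px, and the panel edge seen by the wrist camera within 1.2 mm.

**Other things:** The jar cap and red potato stayed within 0.6 px of where they were. I checked the spray bottle only by eye in the last picture; it stands upright and looks unmoved.

**One disagreement:** While pushing the door shut, the fingers slid about 12 mm along the grip, and the wrist force briefly read 12 N with an unexpected sign. I felt no clear snap in the force readings, so that the door is shut past its catch rests on the pictures.

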